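# Set the bevel angle of the edge sander's table and hold it

### The arm

A 7-joint arm with a two-finger parallel gripper is mounted at the origin on a cart in front of the work surface, level with it; the furniture and walls round the work are solid. World frame = base frame: x ahead of the robot, y to its left, z up, the work surface at z = 0. Lengths are in m, angles in rad, forces in N, time in s.
With the tool pointing down it reaches from about 0.4 to 0.9 m from the base axis. Payload 5.5 kg.
Tool frame: the origin (TCP) lies midway between the tips of the shut fingers; the grasp point (between the pads) lies 19 mm behind it; y points along the fingers, z is the direction in which the jaws open and shut, and the axes are right-handed (so a half turn about y gives the same grasp; the last joint's range is limited). The gripper opens to 85 mm and grips with 20 to 120 N. Pads are 22 mm wide; open, the fingers measure 114 mm over their backs; the gripper's body (76 mm by 85 mm) begins 54 mm behind the grasp point. The pads swing forward as they close: fully open they stand 13 mm farther back than shut.
Start: joints at [1.5, 0.501, -0.427, 1.55, 0.221, 1.138, -0.21], TCP at [0.213, -0.614, 0.231] pointing down, gripper open.
Joint ranges: [-2.88, 2.88], [-0.31, 2.03], [-1.54, 1.56], [0.2, 2.42], [-1.41, 4.55], [0.19, 2.02], [-2.57, 2.57]. Speed limits (rad/s): [2.57, 2.57, 3.14, 3.14, 3.14, 3.14, 3.14].

### API

Orientations are given as [roll, pitch, yaw] about the fixed x, y, z axes, in that order (R = Rz(yaw) Ry(pitch) Rx(roll)).
In Python, from workcell import state, grab_frame, camera_model, finish_job gives the robot as it stands. The module is installed in compiled form; this text tells all that it offers.
- The arm moves only by the tool drive_tool, never from a script. Its argument "moves" is a list of rows, each an object of numbers: "hand": the opening, from -1 (shut) to 1 (fully open); "tx", "ty", "tz": the shift along the world's x, y, z in mm; "turn": the turn about the world's z in degrees. In form: [{"hand": .., "tx": .., "ty": .., "tz": .., "turn": ..}, ...]. A call has 1 to 20 rows; each row is the pose to reach, as a shift and turn from the pose commanded when the call began; what a row does not reach only later rows make up. A row lasts 1/8 s, in which the tool goes at most 62.5 mm and 10.7 degrees, less where a joint would pass 70% of its speed; a pose out of reach is approached as far as the arm can. A call with a gripper value outside its range is refused whole. The fingers move at their own pace and stop on an object; "grip_force" is the grip in N (left out, the last holds). Time passes only in rows, so rows that repeat a pose let the fingers close. It gives the time, the measured TCP pose, the force and the opening at its end, in the units of the state.
- state(): the state, without advancing time (a new reading comes with each control period).
- grab_frame(name): name is "scene" or "top"; returns the picture (384x512x3 uint8, red, green, blue); there is no depth.
- camera_model(name): a dict with "K" (3x3 intrinsics, pixels), "origin" and "attitude" of the camera in the world. Camera axes: x right, y up, looking along -z (the intrinsics and any distortion apply to the point x, -y, -z); pixel columns grow to the right and rows downward; lengths in m; the calibration is good to about 2 mm. A picture is of the moment at which its call begins. camera_model takes no time and is no camera call.
- finish_job(): hands the job in, once; it reports no verdict.
The state is a dict: "time": time; "qpos": joint angles; "joint_velocities": joint speeds; "joint_efforts": joint torques, N m; "eef_pos": TCP position; "eef_rot": TCP orientation; "wrist_force": force on the tool from outside, world axes, zero at the start; "ft_torque": the same for the moment, N m; "width": finger opening in m.
Only numpy, scipy, OpenCV 4.12 (cv2) and the standard library are available. Lean on these libraries where they do the work, as an engineer would, in place of code of your own. Each camera call takes 0.05 s, during which the arm holds its last target.

### The job

Set the tilting table of the small disc sander to the bevel angle that the red index on its quadrant marks. Give the orange zero pin a quarter turn so that its cross bar comes free, lift it out and lay it gently in the steel dish; then raise the table by its black T-handle until its white pointer stands at the red index, and finish while still holding the table there (it drops if let go) so that I can tighten the clamp. Do not shift the index, and leave the other things on the bench where they stand.

Things in the scene. Friction and masses are not known exactly. Their poses are not given: they have to be found in the camera images.
- sander: Green and grey disc sander, fixed to the bench: base 315 x 236 x 28 mm, motor at the rear up to 207 mm high, 125 mm disc facing front (guard top at z 0.198). Origin on the bench straight below the table's hinge; x points to its rear (away from the operator), y to its left, z up. Its quadrant plate stands upright at y -0.109, radius 90 to 136 mm about the hinge, top at z 0.228.
- table_hinge (a point): Middle of the table's hinge axis, 120 mm above the bench; the axis runs along the sander's y; its axes are the sander's. The table is an aluminium plate 160 x 196 x 8 mm, hinged at its rear edge; front edge 175 mm in front of the hinge axis, top at z 0.124 when level. A black clamp knob outside the quadrant moves with it; leave that alone.
- table_handle (a point): Centre of the table's black T-handle: level cylinder 22 mm in diameter, 40 mm long along y, flat ends, on a 10 mm rod 45 mm in front of the table's edge. At table angle a it lies 220 cos(a) mm in front of the hinge axis (sander's -x) and 220 sin(a) mm above it. Axes turn with the table: y along the hinge, x from handle to hinge.
- bevel_table (a joint): Table angle, rad: 0 level, grows as the front edge rises, stop at 0.88. Table about 0.45 to 0.7 kg on a nearly free hinge, so it falls back when let go; about 3 N at the handle hold it. While the zero pin's cross bar is under the bracket it can rise only about 0.02 rad.
- index_mark (a point): Red index clip, 16 mm wide along the quadrant's rim, on the sander's right; this point is its middle, 144 mm from the hinge axis and 109 mm to the right (sander's -y): 144 cos(i) mm in front of the hinge axis and 144 sin(i) mm above it, i = angle_index. Its x axis points to the hinge axis. Held by a stiff friction clamp.
- angle_index (a joint): Angle of the red index, rad, on the same scale as the table angle (between 0.35 and 0.70); the table's white pointer stands at it when the two are equal.
- pin_slot (a point): Middle of the slot in the table's top (table level), at the sander's x -0.145, y +0.052, z 0.124; axes are the sander's. The slot, in the table and in a fixed bracket right under it, is 34 mm long in x and 12 mm wide in y, and ends 15 mm below the table's top; free space below.
- zero_pin: Loose quarter-turn pin, about 0.07 kg, 60 mm high, standing in the slot. Origin on its axis at the underside of its steel collar (29 mm across, 5 mm thick), which rests on the table; z up. Below: 8 mm shank with a cross bar 28 mm (along its x) x 6 x 6 mm, 18 to 24 mm below the origin. Locked when x lies across the slot; free to lift 24 mm out when x is along the slot within about 10 degrees.
- pin_wing (a point): Middle of the pin's orange wing grip, 24 mm above the pin's origin; axes as the pin's. The wing is 38 mm (x, parallel to the cross bar) x 12 mm (y) x 26 mm high. At the start x is within 0.3 rad of the sander's y; it turns freely either way.
- parts_dish: Loose shallow steel dish, 0.35 kg, on the bench, left or right of the sander's front: 132 mm across the rim, 22 mm high, flat inside 104 mm across, floor 4 mm above the bench. Origin: centre of the underside. It may swap places with the roll of tape.
- tape: Roll of beige tape lying flat, 100 mm across, 25 mm high; bystander. Origin: centre of the underside.
- spool_cream: Cream thread spool standing, 52 mm across, 86 mm high; bystander. Origin: centre of the underside.
- spool_red: Red thread spool standing, 52 mm across, 74 mm high; bystander. Origin: centre of the underside.
- glue_bottle: Standing squeeze bottle with a red spout, 52 mm across, 166 mm high; bystander. Origin: centre of the underside.
- dye_bottle: Standing bottle with a black spout, 42 mm across, 136 mm high; bystander. Origin: centre of the underside.
Not all that is in view belongs to the job. Of the things shaped like the parts_dish, the steel one is meant.

How it is judged:
By the outcome, as a careful person would: the job done as asked, in the order asked, and still so for the second after the job is handed in, while the arm keeps its last pose, push and grip.
It also fails if it takes over 67 s, if anything falls off the work surface, if the arm or the gripper's body presses on something with over 40 N, if the wrist force passes 120 N, or if a joint passes its speed limit or range.

## Working session

There is one attempt and no reset: what is moved stays moved. The work goes in short steps, Python scripts to look and compute and a tool call to move; the robot and the scene stay as the last step left them, time stands still between calls to the robot, and variables do not carry over. Pictures are saved under pics/ and viewed, and the job is handed in when it is done.

Besides the shell and the picture viewer there is one more tool, called after ">>>" as name(argument=value, ...), one argument or row to a line, values as JSON. drive_tool: Moves the arm, as the interface text tells. Its arguments: {"type":"object","properties":{"moves":{"type":"array","items":{"type":"object","properties":{"hand":{"type":"number"},"tx":{"type":"number"},"ty":{"type":"number"},"tz":{"type":"number"},"turn":{"type":"number"}}}},"grip_force":{"type":"number"}},"required":["moves"]}

```bash
mkdir -p pics; python3 - <<'E'
from workcell import *
import cv2
s=state(); print({k:(v if isinstance(v,(int,float)) else [round(float(x),3) for x in v]) for k,v in s.items()})
for n in("scene","top"):
    im=grab_frame(n); cv2.imwrite(f"pics/{n}0.png",im[:,:,::-1]); c=camera_model(n); print(n,c)
E
```

```text
{'time': 0.0, 'qpos': [1.5, 0.502, -0.427, 1.551, 0.221, 1.138, -0.21], 'joint_velocities': [-0.002, 0.001, -0.0, -0.002, 0.002, 0.0, 0.0], 'joint_efforts': [-0.0, -56.952, -5.816, -28.095, 0.011, 0.012, 0.0], 'eef_pos': [0.213, -0.613, 0.23], 'eef_rot': [-1.573, 0.0, -2.808], 'wrist_force': [0.186, -0.215, -0.281], 'ft_torque': [-0.006, 0.039, 0.006], 'width': 0.08554829074828162}
scene {'K': array([[374.99442988,   0.        , 249.84151083],
       [  0.        , 374.99442988, 197.24457953],
       [  0.        ,   0.        ,   1.        ]]), 'origin': array([0.05797485, 0.57582355, 0.75441654]), 'attitude': array([ 0.88738001,  0.01300798, -2.47610527])}
top {'K': array([[363.71238079,   0.        , 258.7350368 ],
       [  0.        , 363.71238079, 196.82104385],
       [  0.        ,   0.        ,   1.        ]]), 'origin': array([ 4.59453511e-01, -1.21274986e-03,  1.37413710e+00]), 'attitude': array([ 6.47729984e-02,  5.98927251e-04, -1.57711687e+00])}
```

View pics/scene0.png

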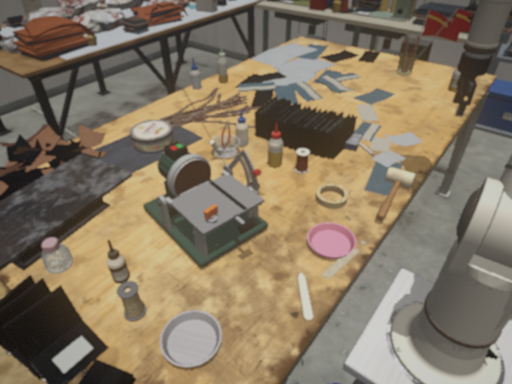

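View pics/top0.png

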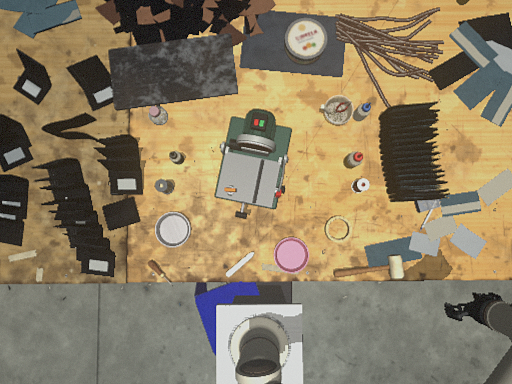

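The scene view shows the sander at (210,200), the steel dish at (191,339) and the pink decoy dish at (331,240). In the top view the sander is at (253,160), the steel dish at (173,230), the pink dish at (291,253) and the tape at (337,228). Next I'll take close crops.

```bash
cat > h.py <<'E'
import numpy as np, cv2
from workcell import *
from scipy.spatial.transform import Rotation as Ro
def cam(n):
    c=camera_model(n); return np.array(c["K"]),np.array(c["origin"]),Ro.from_euler('xyz',c["attitude"]).as_matrix()
def ray(n,u,v):
    K,o,R=cam(n); d=R@np.array([(u-K[0,2])/K[0,0],-(v-K[1,2])/K[1,1],-1.]); return o,d/np.linalg.norm(d)
def onz(n,u,v,z):
    o,d=ray(n,u,v); return o+d*(z-o[2])/d[2]
def proj(n,P):
    K,o,R=cam(n); p=R.T@(np.asarray(P,float)-o); return np.array([K[0,0]*p[0]/-p[2]+K[0,2],K[1,1]*-p[1]/-p[2]+K[1,2]])
def tri(a,b):
    o1,d1=ray(*a);o2,d2=ray(*b); A=np.stack([d1,-d2],1); t=np.linalg.lstsq(A,o2-o1,rcond=None)[0]
    p,q=o1+d1*t[0],o2+d2*t[1]; return (p+q)/2,np.linalg.norm(p-q)
def crop(im,x0,y0,x1,y1,f,name):
    c=cv2.resize(im[y0:y1,x0:x1],None,fx=f,fy=f,interpolation=cv2.INTER_CUBIC); cv2.imwrite("pics/"+name,c[:,:,::-1])
E
python3 - <<'E'
from h import *
s=cv2.imread("pics/scene0.png")[:,:,::-1];t=cv2.imread("pics/top0.png")[:,:,::-1]
crop(s,140,130,280,270,5,"c_s0.png");crop(t,200,95,310,225,4.5,"c_t0.png")
def blobs(n,im,name,lo,hi,box):
    x0,y0,x1,y1=box; h=cv2.cvtColor(np.ascontiguousarray(im[y0:y1,x0:x1]),cv2.COLOR_RGB2HSV); m=cv2.inRange(h,lo,hi)
    k,l,st,ce=cv2.connectedComponentsWithStats(m)
    for i in range(1,k):
        if st[i,4]>=4: print(n,name,ce[i]+[x0,y0],st[i]+[x0,y0,0,0,0])
for n,im,b in(("scene",s,(140,130,280,270)),("top",t,(205,100,300,225))):
    blobs(n,im,"orange",(6,150,120),(18,255,255),b); blobs(n,im,"red",(0,150,100),(5,255,255),b); blobs(n,im,"red2",(172,150,100),(180,255,255),b)
    blobs(n,im,"black",(0,0,0),(180,255,45),b)
E
```

```text
scene orange [209.7260274  211.09589041] [205 206  11  12  73]
scene red [275.8  134.02] [271 130   9   8  50]
scene red [172.85185185 147.66666667] [170 145   7   6  27]
scene red [256.26086957 172.        ] [254 170   6   6  23]
top orange [229.81818182 189.45454545] [225 188  11   4  33]
top red [255.76 121.52] [254 119   5   6  25]
top red [278.03846154 193.76923077] [275 190   6   7  26]
```

View pics/c_s0.png

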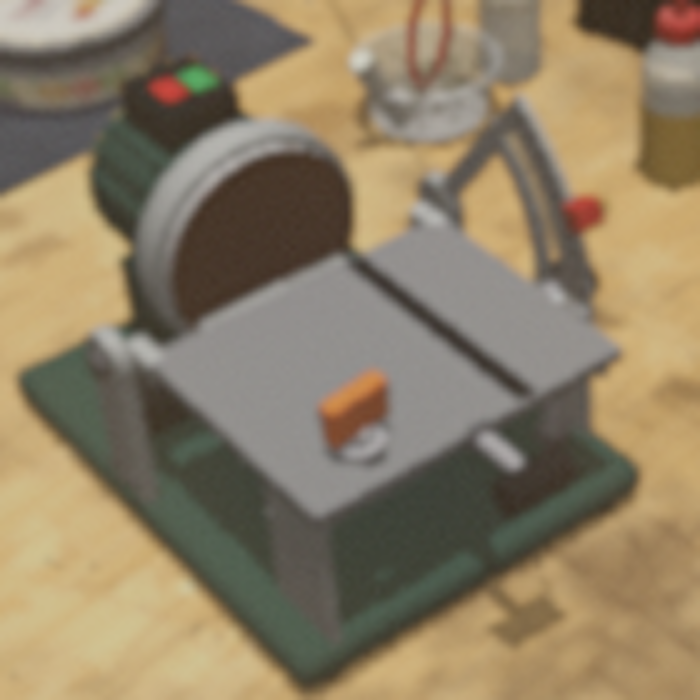

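View pics/c_t0.png

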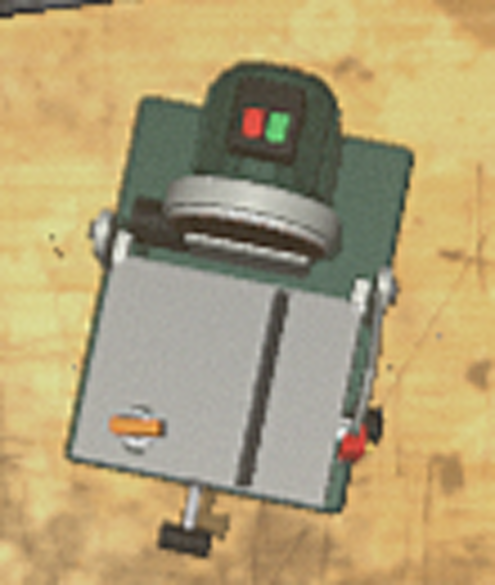

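Candidates:
- **Orange wing:** top (230,189), scene (210,211). It is the only orange thing on the table.
- **Red index:** top (278,194), scene (256,172). The switch button at (256,121) and the bottle caps are ruled out.
- **T-handle:** top (241,215), scene about (247,226).
- **Steel dish:** top (173,230). The pink dish at (291,253) is ruled out.

Now the measurements.

```bash
python3 - <<'E'
from h import *
s=cv2.imread("pics/scene0.png")[:,:,::-1];t=cv2.imread("pics/top0.png")[:,:,::-1]
# table mask top
h=cv2.cvtColor(np.ascontiguousarray(t),cv2.COLOR_RGB2HSV).astype(int)
m=((h[...,1]<35)&(h[...,2]>110)&(h[...,2]<200)).astype(np.uint8); mm=np.zeros_like(m); mm[145:212,210:285]=m[145:212,210:285]
mm=cv2.morphologyEx(mm,cv2.MORPH_CLOSE,np.ones((5,5))); mm=cv2.morphologyEx(mm,cv2.MORPH_OPEN,np.ones((5,5)))
c=max(cv2.findContours(mm,0,1)[0],key=cv2.contourArea)
P=np.array([onz("top",u,v,.124)[:2] for u,v in c[:,0]]).astype(np.float32)
r=cv2.minAreaRect(P*1000); print("table rect mm",r); print(cv2.boxPoints(r).round(1).tolist(), cv2.boxPoints(cv2.minAreaRect(c)).round(1).tolist())
# base green
g=((h[...,0]>50)&(h[...,0]<95)&(h[...,1]>60)&(h[...,2]<130)).astype(np.uint8); gg=np.zeros_like(g); gg[105:215,205:300]=g[105:215,205:300]
# wing
print("wing tri",tri(("scene",209.7,211.1),("top",229.8,189.45)))
for z in(.135,.148,.161): print(z,onz("scene",209.7,211.1,z).round(4),onz("top",229.8,189.45,z).round(4))
print("wing z=.161 ends",onz("top",225,189.3,.161),onz("top",235.5,189.9,.161))
print("index tri",tri(("scene",256.3,172),("top",278.0,193.8)))
print("handle top",onz("top",241.2,214.7,.124), onz("top",200+186/4.5,95+540/4.5,.125))
print("handle tri",tri(("scene",247,227),("top",241.2,214.7)))
# dish
hh=((h[...,1]<45)&(h[...,2]>120)).astype(np.uint8);d=np.zeros_like(hh);d[205:255,145:200]=hh[205:255,145:200]
c=max(cv2.findContours(cv2.morphologyEx(d,cv2.MORPH_CLOSE,np.ones((5,5))),0,1)[0],key=cv2.contourArea); e=cv2.fitEllipse(c); print("dish",e,onz("top",*e[0],.02), onz("top",e[0][0]-e[1][0]/2,e[0][1],.022)-onz("top",e[0][0]+e[1][0]/2,e[0][1],.022))
crop(t,140,200,210,260,8,"c_d0.png")
E
```

```text
table rect mm ((609.1510009765625, 33.92796325683594), (229.7238311767578, 184.57098388671875), 78.6006088256836)
[[496.0, -60.400001525878906], [676.9000244140625, -96.9000015258789], [722.2999877929688, 128.3000030517578], [541.4000244140625, 164.8000030517578]] [[211.10000610351562, 197.0], [221.1999969482422, 144.89999389648438], [286.20001220703125, 157.39999389648438], [276.1000061035156, 209.60000610351562]]
wing tri (array([0.56574958, 0.09773389, 0.15037001]), np.float64(0.0035699438511112526))
0.135 [0.5802 0.0866 0.135 ] [0.5657 0.0978 0.135 ]
0.148 [0.5693 0.0969 0.148 ] [0.5646 0.0967 0.148 ]
0.161 [0.5583 0.1071 0.161 ] [0.5635 0.0957 0.161 ]
wing z=.161 ends [0.56408942 0.11176982 0.161     ] [0.56185052 0.07662887 0.161     ]
index tri (array([ 0.54683767, -0.06375737,  0.18415094]), np.float64(0.0016489697019537416))
handle top [0.47941231 0.05961821 0.124     ] [0.47836538 0.05911542 0.125     ]
handle tri (array([0.4803849 , 0.06057293, 0.1180794 ]), np.float64(0.0022029563723990416))
dish ((172.31130981445312, 229.06980895996094), (34.46916580200195, 34.981407165527344), 58.68324661254883) [0.42943471 0.32043645 0.02      ] [0.00080541 0.12771128 0.        ]
```

View pics/c_d0.png

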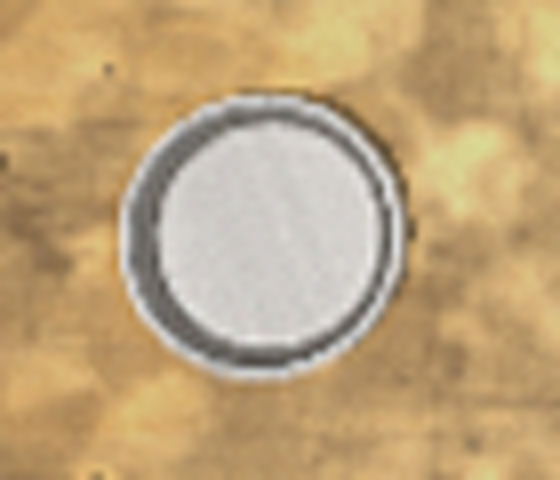

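The sander geometry checks out. The handle-to-pin distance is 92.7 mm against 91.3 expected, the index radius is 144.5 mm, and the sander yaw is about −0.197 rad. That gives:
- hinge at about (0.695, 0.017)
- pin at (0.563, 0.096), wing at a world yaw of about 85°
- dish at (0.429, 0.320)
- index at about 0.46 rad

The first move goes above the pin, with the jaws across the wing.

>>> drive_tool(
  moves=[
    {"hand":1,"tx":0,"ty":0,"tz":40,"turn":0},
    {"hand":1,"tx":20,"ty":40,"tz":80,"turn":5},
    {"hand":1,"tx":45,"ty":90,"tz":90,"turn":10},
    {"hand":1,"tx":70,"ty":140,"tz":90,"turn":15},
    {"hand":1,"tx":95,"ty":190,"tz":90,"turn":20},
    {"hand":1,"tx":120,"ty":240,"tz":90,"turn":25},
    {"hand":1,"tx":145,"ty":290,"tz":90,"turn":30},
    {"hand":1,"tx":170,"ty":340,"tz":90,"turn":35},
    {"hand":1,"tx":195,"ty":390,"tz":90,"turn":40},
    {"hand":1,"tx":220,"ty":440,"tz":90,"turn":45},
    {"hand":1,"tx":245,"ty":490,"tz":90,"turn":50},
    {"hand":1,"tx":270,"ty":540,"tz":90,"turn":55},
    {"hand":1,"tx":295,"ty":590,"tz":90,"turn":60},
    {"hand":1,"tx":320,"ty":640,"tz":90,"turn":65},
    {"hand":1,"tx":340,"ty":685,"tz":80,"turn":66},
    {"hand":1,"tx":350,"ty":709,"tz":60,"turn":66},
    {"hand":1,"tx":350,"ty":709,"tz":40,"turn":66},
    {"hand":1,"tx":350,"ty":709,"tz":30,"turn":66},
    {"hand":1,"tx":350,"ty":709,"tz":30,"turn":66},
  ],
  grip_force=40,
)

```text
time: 2.48
eef_pos: [0.5624, 0.0929, 0.2604]
eef_rot: [-1.573, -0.001, -1.658]
wrist_force: [0.7, -0.5, -0.0]
width: 0.0854
```

```bash
python3 - <<'E'
from h import *
s=grab_frame("scene");t=grab_frame("top")
crop(s,150,120,280,250,4.5,"s1.png");crop(t,190,95,320,225,4.5,"t1.png")
st=state();p=np.array(st["eef_pos"]);print(p,st["eef_rot"],st["qpos"])
print([proj(n,p) for n in("scene","top")])
E
```

```text
[0.56332221 0.09357082 0.26183962] [-1.56998411e+00 -4.63547981e-04 -1.65789437e+00] [ 0.52629931  0.45984523 -0.97332073  1.70867379  0.40702387  1.19091489
 -0.64047442]
[array([208.56435531, 173.52458279]), array([227.86769968, 186.70775695])]
```

View pics/s1.png

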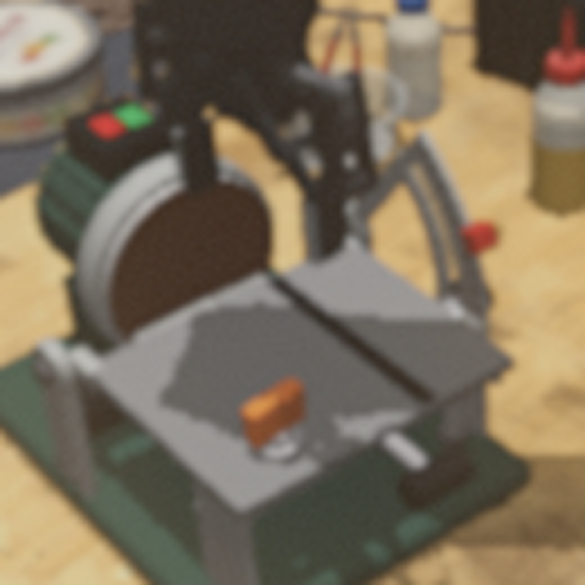

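View pics/t1.png

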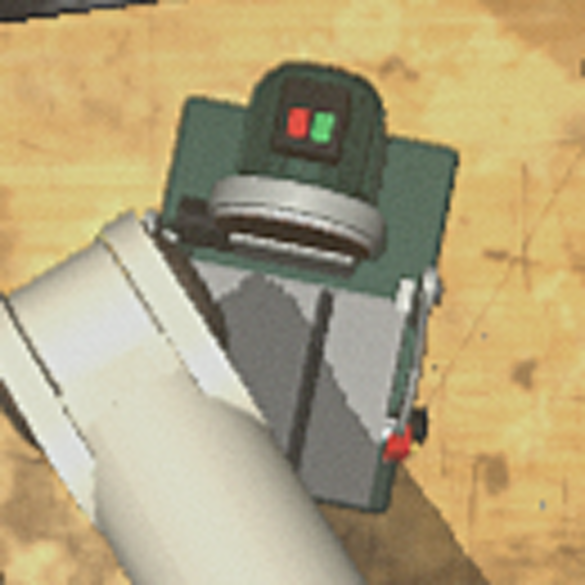

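The jaws straddle the wing: its scene-crop position (272,412) lies under the finger midpoint. Descending and closing.

>>> drive_tool(
  moves=[
    {"hand":1,"tx":0,"ty":2,"tz":-25,"turn":0},
    {"hand":1,"tx":0,"ty":2,"tz":-50,"turn":0},
    {"hand":1,"tx":0,"ty":2,"tz":-75,"turn":0},
    {"hand":1,"tx":0,"ty":2,"tz":-95,"turn":0},
    {"hand":1,"tx":0,"ty":2,"tz":-110,"turn":0},
    {"hand":1,"tx":0,"ty":2,"tz":-120,"turn":0},
    {"hand":1,"tx":0,"ty":2,"tz":-125,"turn":0},
    {"hand":1,"tx":0,"ty":2,"tz":-125,"turn":0},
    {"hand":0,"tx":0,"ty":2,"tz":-125,"turn":0},
    {"hand":-0.4,"tx":0,"ty":2,"tz":-125,"turn":0},
    {"hand":-0.6,"tx":0,"ty":2,"tz":-125,"turn":0},
    {"hand":-0.8,"tx":0,"ty":2,"tz":-125,"turn":0},
    {"hand":-0.9,"tx":0,"ty":2,"tz":-125,"turn":0},
    {"hand":-1,"tx":0,"ty":2,"tz":-125,"turn":0},
    {"hand":-1,"tx":0,"ty":2,"tz":-125,"turn":0},
  ],
  grip_force=40,
)

```text
time: 4.45
eef_pos: [0.5631, 0.0969, 0.1366]
eef_rot: [-1.57, -0.0, -1.656]
wrist_force: [-0.2, -0.2, 4.1]
width: 0.0109
```

```bash
python3 - <<'E'
from h import *
s=grab_frame("scene")
crop(s,150,120,280,250,4.5,"s2.png")
st=state();print(st["eef_pos"],st["eef_rot"],st["wrist_force"],st["width"])
E
```

```text
[0.5631517  0.09692063 0.13655087] [-1.57043543e+00  1.12883205e-05 -1.65584972e+00] [-0.90573671 -0.20804699  3.42402731] 0.011479932206803515
```

View pics/s2.png

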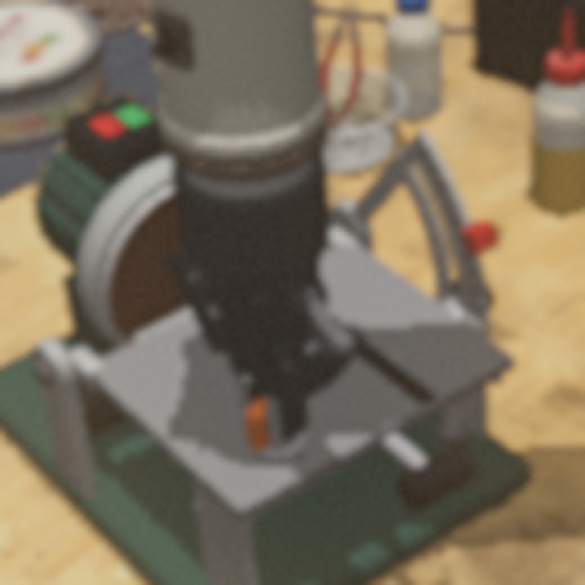

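The wing is gripped at a width of 11.5 mm. Turning +84° so that the bar lies along the slot.

>>> drive_tool(
  moves=[
    {"hand":-1,"turn":8},
    {"hand":-1,"turn":16},
    {"hand":-1,"turn":24},
    {"hand":-1,"turn":32},
    {"hand":-1,"turn":40},
    {"hand":-1,"turn":48},
    {"hand":-1,"turn":56},
    {"hand":-1,"turn":64},
    {"hand":-1,"turn":72},
    {"hand":-1,"turn":80},
    {"hand":-1,"turn":84},
    {"hand":-1,"turn":84},
    {"hand":-1,"turn":84},
  ],
)

```text
invalid input at $.moves[0]: expected keys hand, tx, ty, tz, turn
```

```bash
python3 - <<'E'
from h import *
s=grab_frame("scene");t=grab_frame("top")
crop(s,150,120,280,250,4.5,"s3.png");crop(t,190,95,320,225,4.5,"t3.png")
st=state();print(st["eef_pos"],st["eef_rot"],st["wrist_force"],st["ft_torque"],st["width"],st["qpos"])
E
```

```text
[0.56314514 0.09690519 0.13653972] [-1.57044086e+00 -9.60093908e-06 -1.65589570e+00] [-1.45560643 -0.23115184  4.56314341] [-0.08655008  0.23577184 -0.08356815] 0.011125003269514567 [ 0.43817492  0.60112314 -0.87270866  1.82365144  0.54976056  0.97823558
 -0.75329321]
```

View pics/s3.png

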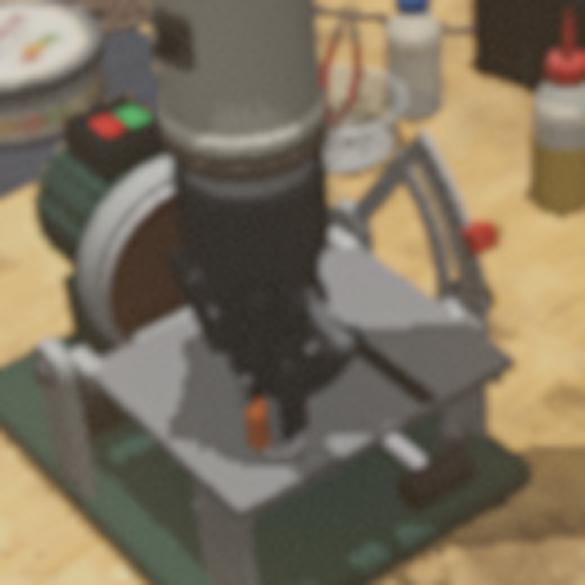

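The call was refused because it left out some keys, so nothing has moved. Sending it again with all the keys.

>>> drive_tool(
  moves=[
    {"hand":-1,"tx":0,"ty":0,"tz":0,"turn":8},
    {"hand":-1,"tx":0,"ty":0,"tz":0,"turn":16},
    {"hand":-1,"tx":0,"ty":0,"tz":0,"turn":24},
    {"hand":-1,"tx":0,"ty":0,"tz":0,"turn":32},
    {"hand":-1,"tx":0,"ty":0,"tz":0,"turn":40},
    {"hand":-1,"tx":0,"ty":0,"tz":0,"turn":48},
    {"hand":-1,"tx":0,"ty":0,"tz":0,"turn":56},
    {"hand":-1,"tx":0,"ty":0,"tz":0,"turn":64},
    {"hand":-1,"tx":0,"ty":0,"tz":0,"turn":72},
    {"hand":-1,"tx":0,"ty":0,"tz":0,"turn":80},
    {"hand":-1,"tx":0,"ty":0,"tz":0,"turn":84},
    {"hand":-1,"tx":0,"ty":0,"tz":0,"turn":84},
    {"hand":-1,"tx":0,"ty":0,"tz":0,"turn":84},
  ],
)

```text
time: 6.22
eef_pos: [0.5634, 0.0971, 0.1365]
eef_rot: [-1.57, -0.001, -0.19]
wrist_force: [1.5, 0.5, 3.8]
width: 0.0112
```

```bash
python3 - <<'E'
from h import *
s=grab_frame("scene");t=grab_frame("top")
crop(s,150,120,280,250,4.5,"s3.png");crop(t,190,95,320,225,4.5,"t3.png")
st=state();print(st["eef_pos"],st["eef_rot"],st["wrist_force"],st["ft_torque"],st["width"],st["qpos"])
E
```

```text
[0.56343613 0.09709035 0.13655248] [-1.57024581e+00 -8.32855233e-04 -1.90211835e-01] [0.48330437 0.02826631 4.66579903] [ 0.06648204 -0.21435204 -0.02028874] 0.011090595793136458 [ 0.61195203  0.77679878 -1.18123832  1.81867189  0.80349288  1.12201987
  0.52218619]
```

View pics/s3.png

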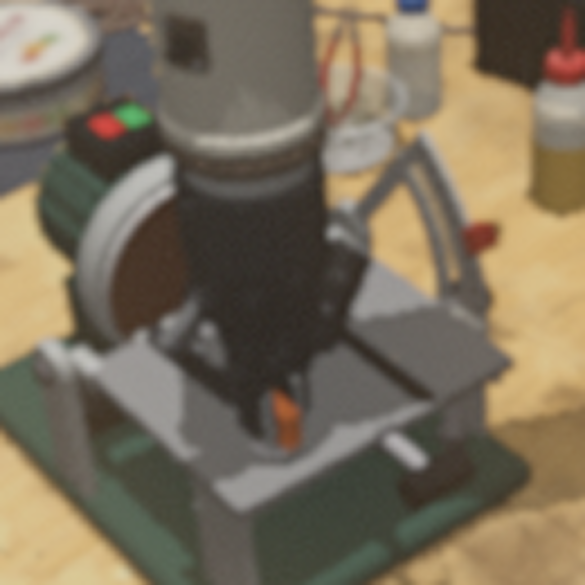

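The wing now points along the sander's x (yaw −0.19, wing at crop (287,420)). A slow lift comes next, watching the force.

>>> drive_tool(
  moves=[
    {"hand":-1,"tx":0,"ty":0,"tz":2,"turn":0},
    {"hand":-1,"tx":0,"ty":0,"tz":4,"turn":0},
    {"hand":-1,"tx":0,"ty":0,"tz":7,"turn":0},
    {"hand":-1,"tx":0,"ty":0,"tz":10,"turn":0},
    {"hand":-1,"tx":0,"ty":0,"tz":13,"turn":0},
    {"hand":-1,"tx":0,"ty":0,"tz":16,"turn":0},
    {"hand":-1,"tx":0,"ty":0,"tz":16,"turn":0},
  ],
)

```text
time: 7.2
eef_pos: [0.5632, 0.0969, 0.1526]
eef_rot: [-1.571, -0.0, -0.19]
wrist_force: [-0.6, 0.7, 0.0]
width: 0.0114
```

```bash
python3 - <<'E'
from h import *
s=grab_frame("scene")
crop(s,150,120,280,250,4.5,"s4.png")
st=state();print(st["eef_pos"],st["eef_rot"],st["wrist_force"],st["ft_torque"],st["width"])
E
```

```text
[0.56308454 0.09684038 0.15244737] [-1.57081150e+00 -2.41478660e-04 -1.89897832e-01] [-0.15349632  0.35058928 -1.3661378 ] [-0.00394972 -0.03134901  0.0200374 ] 0.011261221712865267
```

View pics/s4.png

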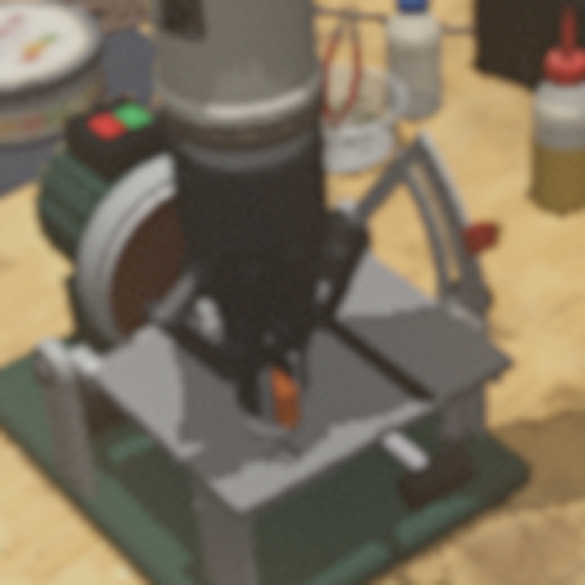

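The pin came out freely with no vertical force. Carrying it over to the dish.

>>> drive_tool(
  moves=[
    {"hand":-1,"tx":0,"ty":0,"tz":20,"turn":0},
    {"hand":-1,"tx":0,"ty":0,"tz":50,"turn":0},
    {"hand":-1,"tx":-5,"ty":10,"tz":70,"turn":0},
    {"hand":-1,"tx":-20,"ty":35,"tz":75,"turn":0},
    {"hand":-1,"tx":-40,"ty":66,"tz":75,"turn":0},
    {"hand":-1,"tx":-60,"ty":100,"tz":75,"turn":0},
    {"hand":-1,"tx":-80,"ty":133,"tz":75,"turn":0},
    {"hand":-1,"tx":-100,"ty":166,"tz":70,"turn":0},
    {"hand":-1,"tx":-120,"ty":200,"tz":50,"turn":0},
    {"hand":-1,"tx":-130,"ty":216,"tz":20,"turn":0},
    {"hand":-1,"tx":-134,"ty":223,"tz":-10,"turn":0},
    {"hand":-1,"tx":-134,"ty":223,"tz":-40,"turn":0},
    {"hand":-1,"tx":-134,"ty":223,"tz":-60,"turn":0},
    {"hand":-1,"tx":-134,"ty":223,"tz":-80,"turn":0},
    {"hand":-1,"tx":-134,"ty":223,"tz":-80,"turn":0},
  ],
)

```text
time: 9.12
eef_pos: [0.4284, 0.3193, 0.0713]
eef_rot: [-1.572, 0.002, -0.19]
wrist_force: [-0.4, -0.2, -0.8]
width: 0.0114
```

```bash
python3 - <<'E'
from h import *
s=grab_frame("scene");t=grab_frame("top")
crop(s,120,270,250,384,5,"s5.png");crop(t,120,170,300,260,4,"t5.png")
st=state();print(st["eef_pos"],st["eef_rot"],st["wrist_force"],st["width"],st["qpos"])
E
```

```text
[0.4292414  0.32026817 0.07282015] [-1.57011870e+00 -1.30384023e-04 -1.89935984e-01] [ 0.24898391  0.31257988 -0.39330041] 0.010910812854983855 [ 0.11006452  0.77592159 -1.07425953  1.9421761   0.84735234  0.96369673
 -0.00360367]
```

View pics/s5.png

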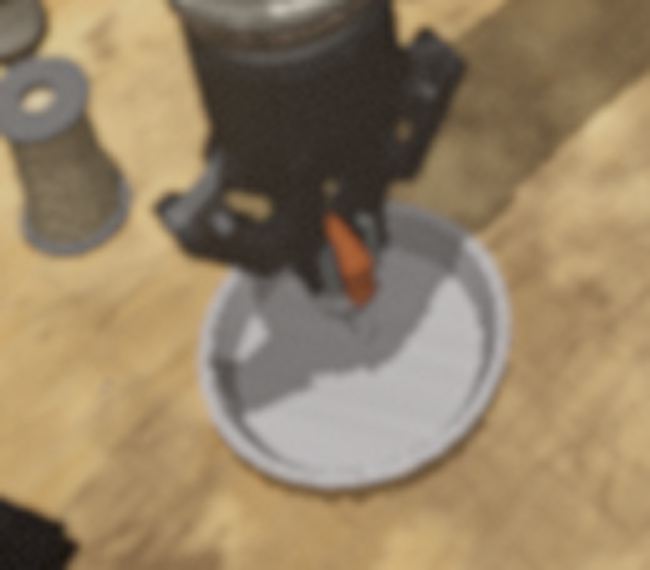

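View pics/t5.png

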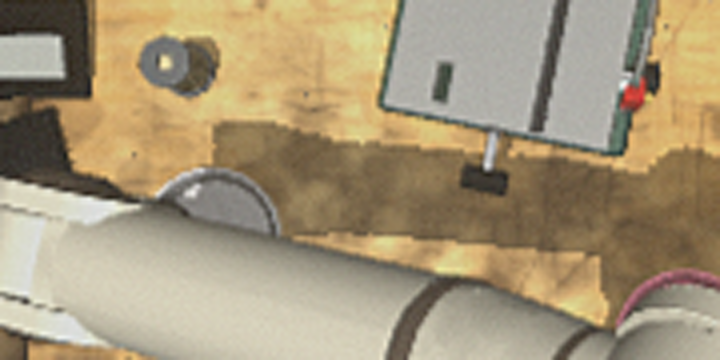

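The pin hangs over the middle of the dish and the slot is empty. Lowering until it touches.

>>> drive_tool(
  moves=[
    {"hand":-1,"tx":0,"ty":0,"tz":-10,"turn":0},
    {"hand":-1,"tx":0,"ty":0,"tz":-18,"turn":0},
    {"hand":-1,"tx":0,"ty":0,"tz":-24,"turn":0},
    {"hand":-1,"tx":0,"ty":0,"tz":-27,"turn":0},
    {"hand":-1,"tx":0,"ty":0,"tz":-28,"turn":0},
    {"hand":-1,"tx":0,"ty":0,"tz":-29,"turn":0},
    {"hand":-1,"tx":0,"ty":0,"tz":-29,"turn":0},
  ],
)

```text
time: 10.1
eef_pos: [0.429, 0.32, 0.0434]
eef_rot: [-1.571, -0.0, -0.19]
wrist_force: [0.5, -0.7, -0.8]
width: 0.0112
```

>>> drive_tool(
  moves=[
    {"hand":-1,"tx":0,"ty":0,"tz":-1,"turn":0},
    {"hand":-1,"tx":0,"ty":0,"tz":-2,"turn":0},
    {"hand":-1,"tx":0,"ty":0,"tz":-2,"turn":0},
  ],
)

```text
time: 10.48
eef_pos: [0.4289, 0.3198, 0.0412]
eef_rot: [-1.571, 0.0, -0.19]
wrist_force: [-0.5, -0.1, -1.1]
width: 0.0115
```

>>> drive_tool(
  moves=[
    {"hand":-1,"tx":0,"ty":0,"tz":-1,"turn":0},
    {"hand":-1,"tx":0,"ty":0,"tz":-2,"turn":0},
    {"hand":-1,"tx":0,"ty":0,"tz":-2,"turn":0},
  ],
)

```text
time: 10.85
eef_pos: [0.4291, 0.3201, 0.0405]
eef_rot: [-1.571, -0.001, -0.19]
wrist_force: [-1.6, -1.7, 11.6]
width: 0.0112
```

```bash
python3 - <<'E'
from h import *
s=grab_frame("scene")
crop(s,120,270,250,384,5,"s6.png")
st=state();print(st["eef_pos"],st["wrist_force"],st["width"])
E
```

```text
[0.42913571 0.32011476 0.04053384] [-2.44853058 -3.30314533 11.98181603] 0.011035296765816783
```

View pics/s6.png

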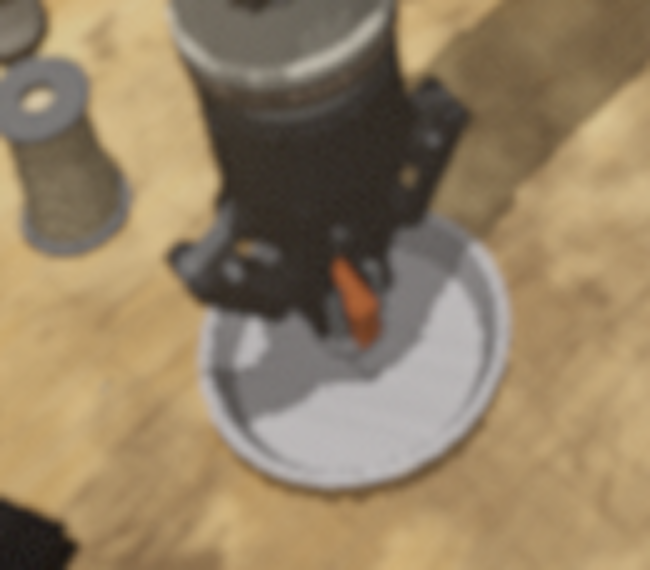

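Contact came at z 0.0405, as predicted. I'll ease off 1 mm and open slowly, so that a toppling pin leans on a finger.

>>> drive_tool(
  moves=[
    {"hand":-1,"tx":0,"ty":0,"tz":1,"turn":0},
    {"hand":-0.72,"tx":0,"ty":0,"tz":1,"turn":0},
    {"hand":-0.68,"tx":0,"ty":0,"tz":1,"turn":0},
    {"hand":-0.64,"tx":0,"ty":0,"tz":1,"turn":0},
    {"hand":-0.6,"tx":0,"ty":0,"tz":1,"turn":0},
    {"hand":-0.56,"tx":0,"ty":0,"tz":1,"turn":0},
    {"hand":-0.52,"tx":0,"ty":0,"tz":1,"turn":0},
    {"hand":-0.48,"tx":0,"ty":0,"tz":1,"turn":0},
  ],
)

```text
time: 11.9
eef_pos: [0.429, 0.3198, 0.0403]
eef_rot: [-1.571, 0.0, -0.19]
wrist_force: [0.9, -0.0, -0.1]
width: 0.0226
```

```bash
python3 - <<'E'
from h import *
s=grab_frame("scene")
crop(s,120,270,250,384,5,"s7.png")
st=state();print(st["eef_pos"],st["wrist_force"],st["width"])
E
```

```text
[0.42899166 0.31990668 0.04032862] [ 0.04764133 -0.20838746  0.26177665] 0.02182812870183202
```

View pics/s7.png

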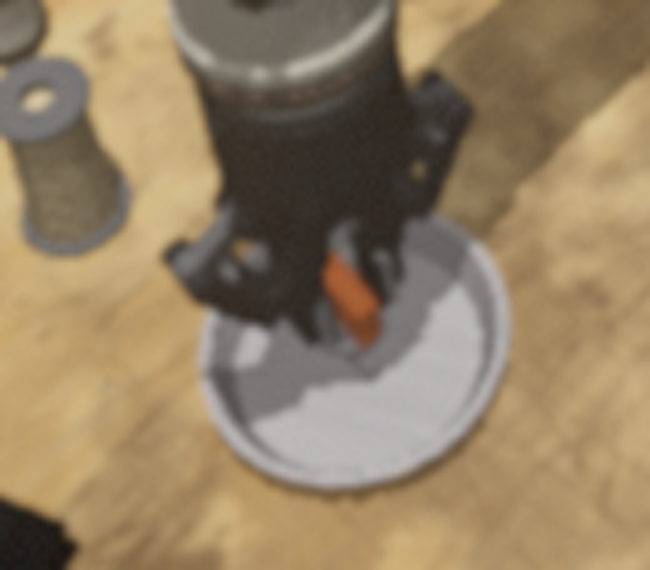

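>>> drive_tool(
  moves=[
    {"hand":-0.44,"tx":0,"ty":0,"tz":0,"turn":0},
    {"hand":-0.38,"tx":0,"ty":0,"tz":0,"turn":0},
    {"hand":-0.32,"tx":0,"ty":0,"tz":0,"turn":0},
    {"hand":-0.26,"tx":0,"ty":0,"tz":0,"turn":0},
    {"hand":-0.2,"tx":0,"ty":0,"tz":0,"turn":0},
    {"hand":-0.14,"tx":0,"ty":0,"tz":0,"turn":0},
    {"hand":-0.08,"tx":0,"ty":0,"tz":0,"turn":0},
    {"hand":0,"tx":0,"ty":0,"tz":0,"turn":0},
    {"hand":0.1,"tx":0,"ty":0,"tz":0,"turn":0},
    {"hand":0.2,"tx":0,"ty":0,"tz":0,"turn":0},
    {"hand":0.3,"tx":0,"ty":0,"tz":0,"turn":0},
    {"hand":0.4,"tx":0,"ty":0,"tz":0,"turn":0},
    {"hand":0.5,"tx":0,"ty":0,"tz":0,"turn":0},
    {"hand":0.6,"tx":0,"ty":0,"tz":0,"turn":0},
    {"hand":0.7,"tx":0,"ty":0,"tz":0,"turn":0},
    {"hand":0.7,"tx":0,"ty":0,"tz":0,"turn":0},
  ],
)

```text
time: 13.95
eef_pos: [0.429, 0.3199, 0.0403]
eef_rot: [-1.571, -0.0, -0.19]
wrist_force: [-0.8, 0.5, 0.2]
width: 0.0729
```

```bash
python3 - <<'E'
from h import *
s=grab_frame("scene")
crop(s,120,270,250,384,5,"s8.png")
st=state();print(st["eef_pos"],st["wrist_force"],st["width"])
E
```

```text
[0.42900382 0.31989315 0.04031611] [-0.98193044  0.11057145 -0.0039223 ] 0.07228517767078901
```

View pics/s8.png

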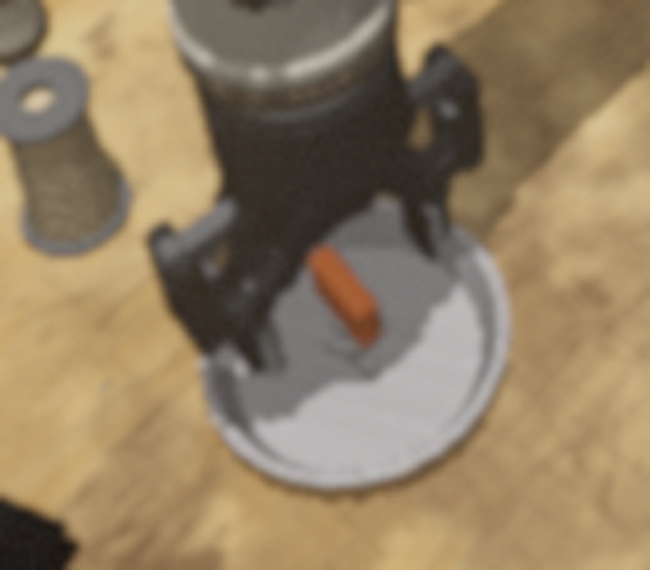

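The pin stands upright in the dish on its cross bar at crop (345,300), clear of both fingers. Retreating and moving to above the handle; the jaw axis is already along the sander's y.

>>> drive_tool(
  moves=[
    {"hand":0.8,"tx":0,"ty":0,"tz":5,"turn":0},
    {"hand":0.9,"tx":0,"ty":0,"tz":15,"turn":0},
    {"hand":1,"tx":0,"ty":0,"tz":35,"turn":0},
    {"hand":1,"tx":0,"ty":0,"tz":65,"turn":0},
    {"hand":1,"tx":0,"ty":0,"tz":100,"turn":0},
    {"hand":1,"tx":0,"ty":0,"tz":140,"turn":0},
    {"hand":1,"tx":5,"ty":-30,"tz":160,"turn":0},
    {"hand":1,"tx":15,"ty":-70,"tz":160,"turn":0},
    {"hand":1,"tx":22,"ty":-115,"tz":160,"turn":0},
    {"hand":1,"tx":30,"ty":-160,"tz":160,"turn":0},
    {"hand":1,"tx":38,"ty":-205,"tz":160,"turn":0},
    {"hand":1,"tx":46,"ty":-240,"tz":150,"turn":0},
    {"hand":1,"tx":50,"ty":-260,"tz":135,"turn":0},
    {"hand":1,"tx":50,"ty":-260,"tz":120,"turn":0},
    {"hand":1,"tx":50,"ty":-260,"tz":120,"turn":0},
  ],
)

```text
time: 15.88
eef_pos: [0.4777, 0.0613, 0.1594]
eef_rot: [-1.571, 0.002, -0.187]
wrist_force: [-0.4, -0.6, 0.6]
width: 0.0855
```

```bash
python3 - <<'E'
from h import *
s=grab_frame("scene");t=grab_frame("top")
cv2.imwrite("pics/s9f.png",s[:,:,::-1]);cv2.imwrite("pics/t9f.png",t[:,:,::-1])
crop(s,140,130,300,384,3,"s9.png");crop(t,130,95,320,275,4,"t9.png")
st=state();print(st["eef_pos"],st["eef_rot"],st["wrist_force"],st["width"],st["qpos"])
print(proj("scene",st["eef_pos"]),proj("scene",[.480,.060,.12]))
E
```

```text
[0.47859928 0.06189309 0.1605814 ] [-1.56996900e+00  1.28925528e-04 -1.86536025e-01] [0.17462702 0.70929242 0.36099717] 0.08528628336483278 [ 0.82769673  0.64040517 -1.31400609  2.01111914  0.71805718  1.07058482
  0.56110971]
[247.38830779 214.64920159] [247.70488843 226.38263536]
```

View pics/s9.png

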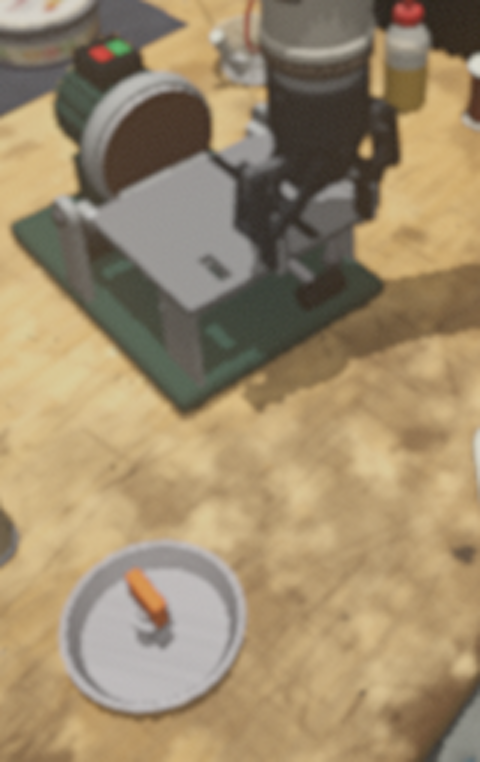

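View pics/t9.png

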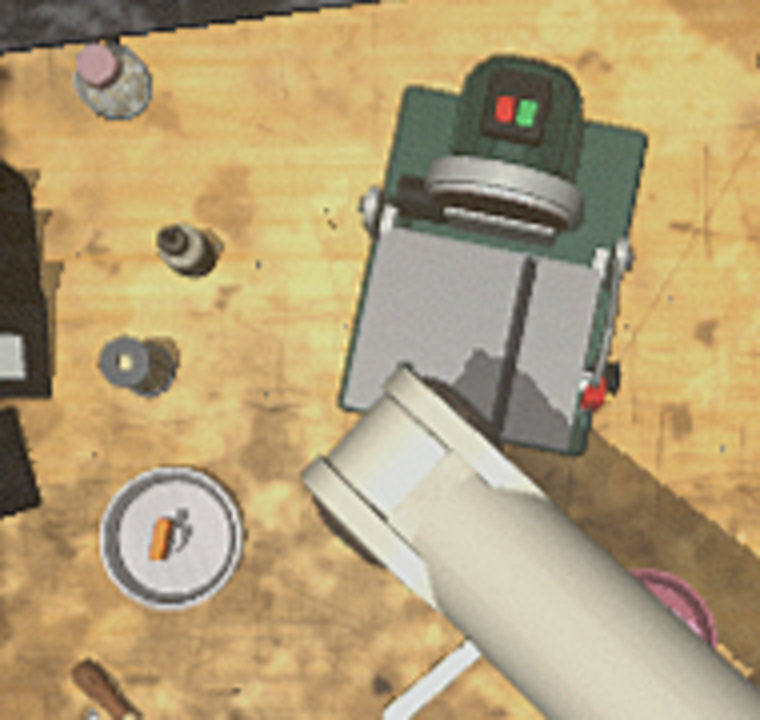

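The pin now lies on its side in the dish (top crop (165,535), all inside the rim). The handle is at scene (247,226), which matches the projection (247.7,226.4). Descending onto the handle and gripping its flat ends.

>>> drive_tool(
  moves=[
    {"hand":1,"tx":1,"ty":0,"tz":-15,"turn":0},
    {"hand":1,"tx":1,"ty":0,"tz":-30,"turn":0},
    {"hand":1,"tx":1,"ty":0,"tz":-45,"turn":0},
    {"hand":1,"tx":1,"ty":0,"tz":-56,"turn":0},
    {"hand":1,"tx":1,"ty":0,"tz":-63,"turn":0},
    {"hand":1,"tx":1,"ty":0,"tz":-63,"turn":0},
    {"hand":0.5,"tx":1,"ty":0,"tz":-63,"turn":0},
    {"hand":0.2,"tx":1,"ty":0,"tz":-63,"turn":0},
    {"hand":0,"tx":1,"ty":0,"tz":-63,"turn":0},
    {"hand":-0.1,"tx":1,"ty":0,"tz":-63,"turn":0},
    {"hand":-0.3,"tx":1,"ty":0,"tz":-63,"turn":0},
    {"hand":-1,"tx":1,"ty":0,"tz":-63,"turn":0},
    {"hand":-1,"tx":1,"ty":0,"tz":-63,"turn":0},
  ],
  grip_force=35,
)

```text
time: 17.6
eef_pos: [0.4803, 0.0605, 0.0978]
eef_rot: [-1.57, -0.001, -0.19]
wrist_force: [-2.0, 1.0, 5.9]
width: 0.0396
```

```bash
python3 - <<'E'
from h import *
s=grab_frame("scene");t=grab_frame("top")
crop(s,140,130,280,260,5,"s10.png");crop(t,130,95,320,275,4,"t10.png")
st=state();print(st["eef_pos"],st["eef_rot"],st["wrist_force"],st["width"],st["qpos"])
E
```

```text
[0.48036101 0.06044586 0.09782285] [-1.56989143e+00 -6.06038165e-04 -1.90020649e-01] [-1.50788408  1.53970455  6.41422073] 0.03930291503470497 [ 0.7435841   0.71384579 -1.1959314   2.05169554  0.82834621  0.97269326
  0.48389285]
```

View pics/s10.png

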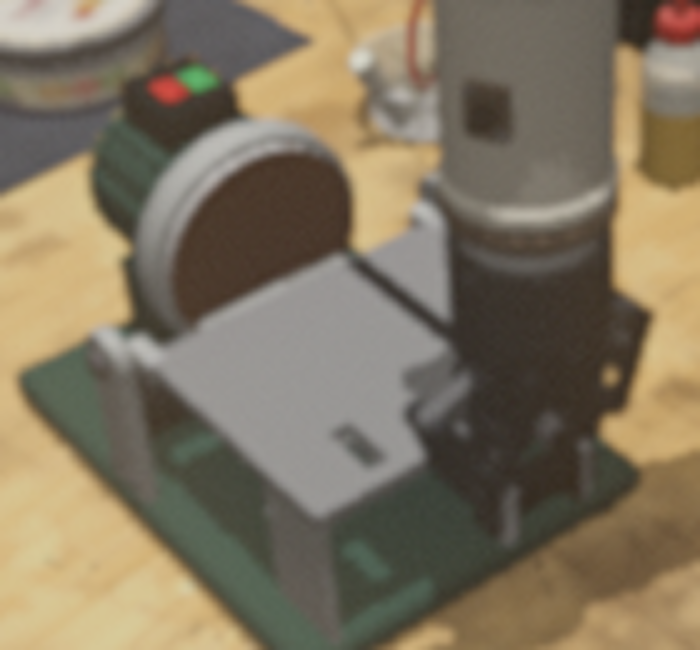

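View pics/t10.png

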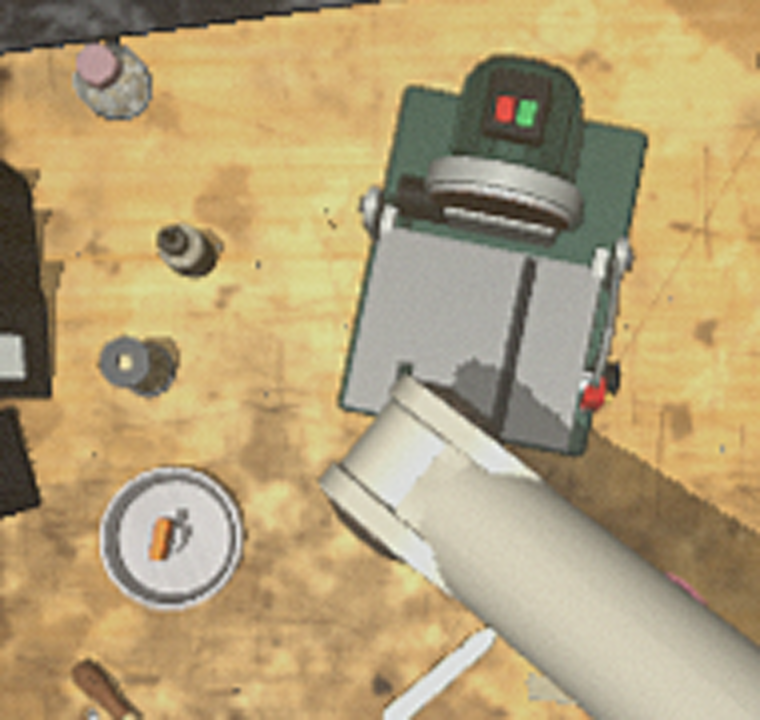

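The handle is gripped at a width of 39.3 mm. Raising along the arc to about 0.40 rad, then I'll look.

>>> drive_tool(
  moves=[
    {"hand":-1,"tx":0,"ty":0,"tz":4,"turn":0},
    {"hand":-1,"tx":0.3,"ty":0,"tz":11,"turn":0},
    {"hand":-1,"tx":0.7,"ty":-0.1,"tz":17.6,"turn":0},
    {"hand":-1,"tx":1.3,"ty":-0.3,"tz":24,"turn":0},
    {"hand":-1,"tx":2.1,"ty":-0.4,"tz":30.5,"turn":0},
    {"hand":-1,"tx":3.1,"ty":-0.6,"tz":37,"turn":0},
    {"hand":-1,"tx":4.3,"ty":-0.9,"tz":43.7,"turn":0},
    {"hand":-1,"tx":5.7,"ty":-1.1,"tz":50.1,"turn":0},
    {"hand":-1,"tx":7.3,"ty":-1.4,"tz":56.5,"turn":0},
    {"hand":-1,"tx":9,"ty":-1.8,"tz":62.9,"turn":0},
    {"hand":-1,"tx":11,"ty":-2.2,"tz":69.2,"turn":0},
    {"hand":-1,"tx":13.1,"ty":-2.6,"tz":75.5,"turn":0},
    {"hand":-1,"tx":15.4,"ty":-3,"tz":81.6,"turn":0},
    {"hand":-1,"tx":17,"ty":-3.4,"tz":85.7,"turn":0},
    {"hand":-1,"tx":17,"ty":-3.4,"tz":85.7,"turn":0},
    {"hand":-1,"tx":17,"ty":-3.4,"tz":85.7,"turn":0},
  ],
)

```text
time: 19.7
eef_pos: [0.4964, 0.057, 0.1829]
eef_rot: [-1.57, 0.001, -0.189]
wrist_force: [0.5, 4.9, -3.4]
width: 0.0391
```

```bash
python3 - <<'E'
from h import *
s=grab_frame("scene");t=grab_frame("top")
cv2.imwrite("pics/s11f.png",s[:,:,::-1]);cv2.imwrite("pics/t11f.png",t[:,:,::-1])
crop(s,180,110,300,230,5,"s11.png");crop(t,200,120,300,220,6,"t11.png")
st=state();print(st["eef_pos"],st["eef_rot"],st["wrist_force"],st["width"],st["qpos"])
E
```

```text
[0.49642704 0.05698954 0.18290377] [-1.57039362e+00  9.31714674e-04 -1.89281671e-01] [ 0.3071447   5.35965119 -3.50780368] 0.03911826618640213 [ 0.83457583  0.63819412 -1.32584617  1.95219568  0.69496124  1.12311776
  0.60030585]
```

View pics/s11.png

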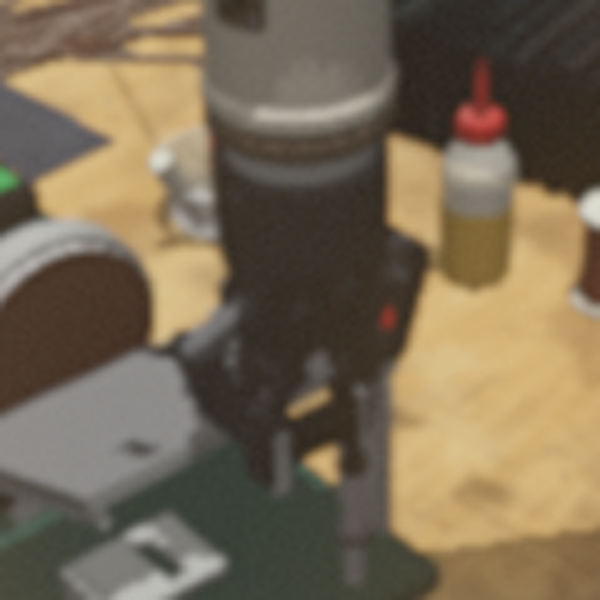

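View pics/t11.png

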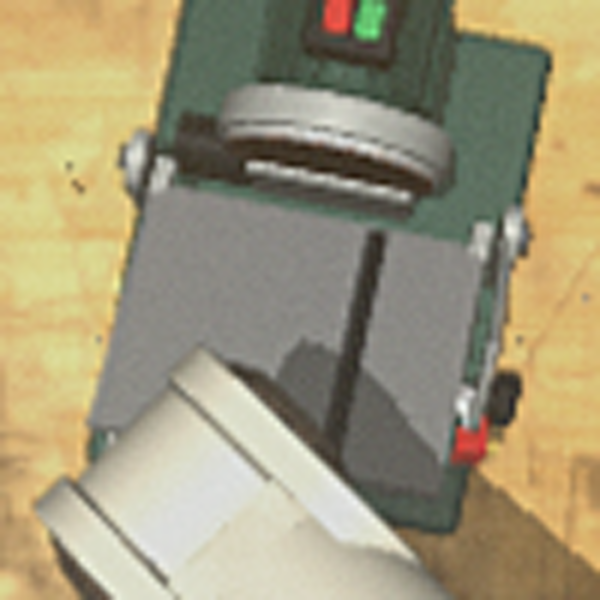

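```bash
python3 - <<'E'
from h import *
yaw=-0.196; X=np.array([np.cos(yaw),np.sin(yaw),0]);Y=np.array([-X[1],X[0],0]);H=np.array([.695,.0166,.12])
f=lambda p:np.array([(p-H)@X,(p-H)@Y,p[2]-.12]).round(4)
p,e=tri(("scene",251.4,188.6),("top",276.2,190.6)); print("white level",p.round(4),e,f(p))
def red(im,n,box):
    x0,y0,x1,y1=box; a=im[y0:y1,x0:x1].astype(float); w=np.clip(a[...,0]-1.6*np.maximum(a[...,1],a[...,2])-10,0,None); v,u=np.mgrid[y0:y1,x0:x1]; return (u*w).sum()/w.sum(),(v*w).sum()/w.sum()
g=lambda n:cv2.imread("pics/"+n)[:,:,::-1]
rs=red(g("scene0.png"),0,(248,164,264,180)); rts=[red(g(x),0,(270,184,288,202)) for x in("top0.png","t9f.png","t11f.png")]
print(rs,rts)
for rt in rts: p,e=tri(("scene",*rs),("top",*rt)); q=f(p); print(p.round(4),e,q,np.hypot(q[0],q[2]),np.arctan2(q[2],-q[0]))
W=lambda r,a,y:H-X*r*np.cos(a)+Y*y+np.array([0,0,r*np.sin(a)])
for a in(0,.1,.2,.3,.4,.46,.5): print(a,"r.144 y-.109",proj("scene",W(.144,a,-.109)).round(1),proj("top",W(.144,a,-.109)).round(1),"pointer r.126 y-.1",proj("scene",W(.126,a,-.1)).round(1),proj("top",W(.126,a,-.1)).round(1))
crop(g("top0.png"),262,170,292,215,14,"z_t0.png");crop(g("t11f.png"),262,170,292,215,14,"z_t11.png");crop(g("scene0.png"),215,145,270,200,11,"z_s0.png")
a=cv2.imread("pics/z_t0.png");b=cv2.imread("pics/z_t11.png");cv2.imwrite("pics/z_t.png",cv2.hconcat([a[:590],b[:590]])[:600])
E
```

```text
white level [ 0.5621 -0.061   0.1235] 0.0011190072246609036 [-0.1152 -0.102   0.0035]
(np.float64(256.36692201924967), np.float64(171.84718130033392)) [(np.float64(278.1937384095124), np.float64(193.44365659430565)), (np.float64(278.2076550813902), np.float64(193.43224813022437)), (np.float64(278.1184936695163), np.float64(193.32929336651875))]
[ 0.5477 -0.0646  0.1838] 0.0009281995435334386 [-0.1286 -0.1084  0.0638] 0.14355626074818192 0.4605323542809912
[ 0.5478 -0.0647  0.1837] 0.0009254450500179603 [-0.1286 -0.1084  0.0637] 0.14351184620093213 0.45990814372640737
[ 0.5479 -0.0645  0.1838] 0.00047983744636457805 [-0.1284 -0.1082  0.0638] 0.14337712509323094 0.4611522929073189
0 r.144 y-.109 [260.5 193.5] [276.5 199.1] pointer r.126 y-.1 [253.7 191.7] [274.9 193.5]
0.1 r.144 y-.109 [260.4 189.2] [276.7 198.6] pointer r.126 y-.1 [253.5 188. ] [275.1 193.1]
0.2 r.144 y-.109 [259.9 184.6] [277.1 197.8] pointer r.126 y-.1 [253. 184.] [275.4 192.2]
0.3 r.144 y-.109 [259.  179.8] [277.5 196.5] pointer r.126 y-.1 [252.2 179.8] [275.7 191. ]
0.4 r.144 y-.109 [257.7 174.8] [278.  194.7] pointer r.126 y-.1 [251.1 175.5] [276.1 189.5]
0.46 r.144 y-.109 [256.8 171.8] [278.3 193.5] pointer r.126 y-.1 [250.3 172.9] [276.4 188.4]
0.5 r.144 y-.109 [256.2 169.7] [278.5 192.6] pointer r.126 y-.1 [249.7 171.2] [276.6 187.6]
```

View pics/z_t.png

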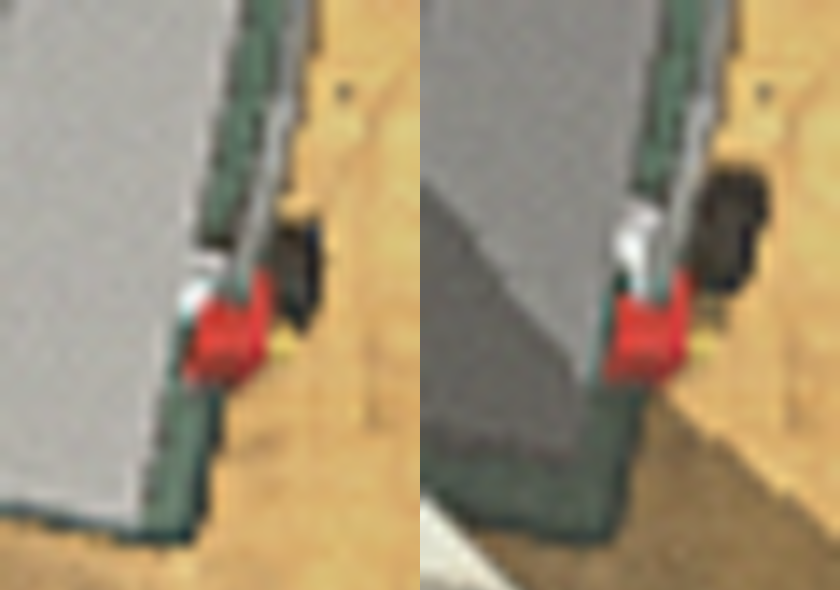

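View pics/z_s0.png

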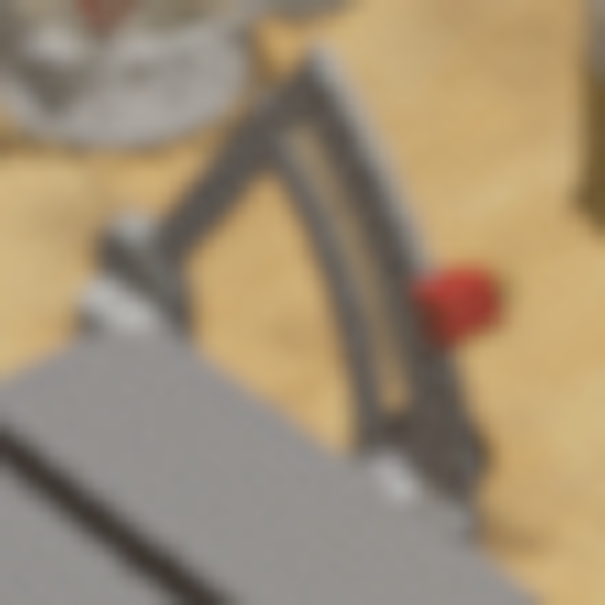

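The index triangulates to 0.460 rad (radius 143.5 mm, y −108 mm, as given). To check for bias I'll compare known table corners and the guard in the first pictures.

```bash
python3 - <<'E'
from h import *
yaw=-0.196; X=np.array([np.cos(yaw),np.sin(yaw),0]);Y=np.array([-X[1],X[0],0]);H=np.array([.695,.0166,0])
W=lambda x,y,z:H+X*x+Y*y+np.array([0,0,z])
for nm,p,so,to in(("FL",(-.175,.098,.124),(140+320/5,130+518/5),(262-0,0)),("FR",(-.175,-.098,.124),(140+621/5,130+352/5),(262+135/14,170+525/14)),("RL",(-.015,.098,.124),(140+158/5,130+360/5),None),("slot",(-.145,.052,.124),(140+358/5,130+447/5),None),("quad tip",(-.136*np.cos(.917),-.109,.228),(215+318/11,145+50/11),None)):
    print(nm,"scene pred",proj("scene",W(*p)).round(1),"obs",np.round(so,1),"| top pred",proj("top",W(*p)).round(1),to)
t=cv2.imread("pics/t11f.png")
E
```

```text
FL scene pred [204.5 234.2] obs [204.  233.6] | top pred [215.8 196.5] (262, 0)
FR scene pred [265.3 199.5] obs [264.2 200.4] | top pred [271.7 207.3] (271.64285714285717, 207.5)
RL scene pred [169.3 201.9] obs [171.6 202. ] | top pred [224.9 151.4] None
slot scene pred [212.6 219.2] obs [211.6 219.4] | top pred [230.6 190.5] None
quad tip scene pred [245.1 150.4] obs [243.9 149.5] | top pred [281.7 178.1] None
```

Residuals are within about 1 px and change sign across the index, so 0.46 stands. Moving up the last 0.06 rad and easing the small side force.

>>> drive_tool(
  moves=[
    {"hand":-1,"tx":1.3,"ty":0,"tz":3,"turn":0},
    {"hand":-1,"tx":2.7,"ty":-0.1,"tz":6,"turn":0},
    {"hand":-1,"tx":4,"ty":-0.2,"tz":9,"turn":0},
    {"hand":-1,"tx":5.4,"ty":-0.3,"tz":12.3,"turn":0},
    {"hand":-1,"tx":5.4,"ty":-0.3,"tz":12.3,"turn":0},
    {"hand":-1,"tx":5.4,"ty":-0.3,"tz":12.3,"turn":0},
    {"hand":-1,"tx":5.4,"ty":-0.3,"tz":12.3,"turn":0},
  ],
)

```text
time: 20.68
eef_pos: [0.5019, 0.0558, 0.1951]
eef_rot: [-1.572, 0.001, -0.19]
wrist_force: [-4.4, 2.2, -1.7]
width: 0.0397
```

```bash
python3 - <<'E'
from h import *
s=grab_frame("scene");t=grab_frame("top")
cv2.imwrite("pics/s12f.png",s[:,:,::-1]);cv2.imwrite("pics/t12f.png",t[:,:,::-1])
crop(s,200,130,280,230,6,"s12.png");crop(t,262,170,292,215,13,"t12.png")
st=state();p=np.array(st["eef_pos"]);print(p,st["eef_rot"],st["wrist_force"],st["width"])
print("a from z",np.arcsin((p[2]-.0978)/.22))
yaw=-0.196; X=np.array([np.cos(yaw),np.sin(yaw),0])
print("x shift",(p-[.4803,.0605,.0978])@X, .22*(1-np.cos(.46)))
a=t[184:202,270:288].astype(float); w=np.clip(a[...,0]-1.6*np.maximum(a[...,1],a[...,2])-10,0,None); v,u=np.mgrid[184:202,270:288]; print("red",(u*w).sum()/w.sum(),(v*w).sum()/w.sum())
E
```

```text
[0.50196954 0.0558394  0.19511582] [-1.57171393e+00  7.86805111e-04 -1.89833908e-01] [-3.88801549  0.95829912 -2.54250509] 0.039712402869289225
a from z 0.45821133236222694
x shift 0.022162287805398896 0.02286845054438446
red 278.16554981874106 193.323519718774
```

View pics/s12.png

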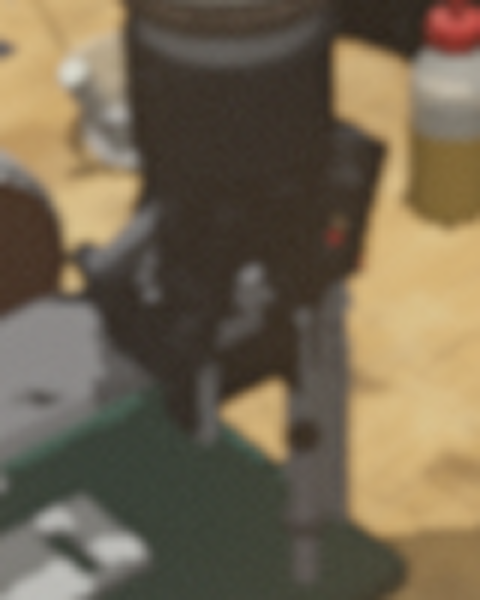

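View pics/t12.png

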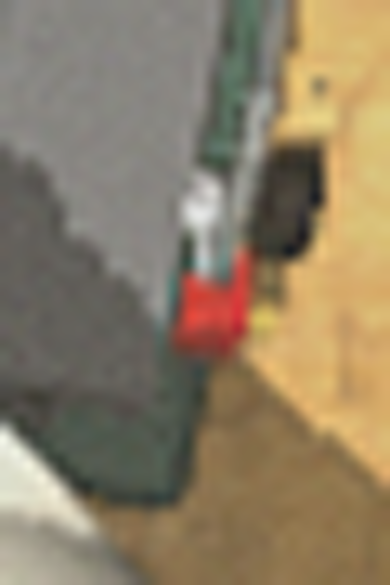

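```bash
python3 - <<'E'
from h import *
yaw=-0.196; X=np.array([np.cos(yaw),np.sin(yaw),0]);Y=np.array([-X[1],X[0],0]);H=np.array([.695,.0166,.12])
def W(r,n,y,a): return H+X*(-r*np.cos(a)-n*np.sin(a)*-1*-1 if 0 else -r*np.cos(a)+n*np.sin(a))+Y*y+np.array([0,0,r*np.sin(a)+n*np.cos(a)])
for a in(0,.40,.44,.46,.48): print(a,"slot",proj("scene",W(.145,.004,.052,a)).round(1),"FL top",proj("scene",W(.175,.004,.098,a)).round(1))
s=cv2.imread("pics/s12f.png")[:,:,::-1]; crop(s,170,180,240,230,10,"z_s12.png")
E
```

```text
0 slot [212.6 219.2] FL top [204.5 234.2]
0.4 slot [207.7 199.3] FL top [197.9 209.5]
0.44 slot [206.9 197.1] FL top [196.9 206.8]
0.46 slot [206.5 196. ] FL top [196.4 205.4]
0.48 slot [206.1 194.9] FL top [195.8 204. ]
```

View pics/z_s12.png

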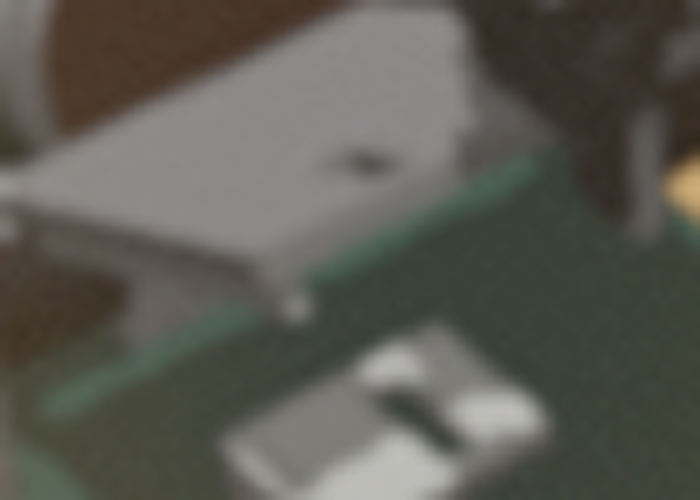

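The slot is seen at (206.3,196.0) against (206.5,196.0) predicted for 0.46. The table corner is at (196.2,205.8), which gives about 0.455. The table is at the index and firmly held, so I'm handing in.

```bash
python3 - <<'E'
from h import *
st=state();print(st["eef_pos"],st["wrist_force"],st["width"],st["time"],np.abs(st["joint_velocities"]).max())
print(finish_job())
E
```

```text
[0.50196954 0.0558394  0.19511582] [-3.88801549  0.95829912 -2.54250509] 0.039712402869289225 20.775 0.0019727343718161016
the job is handed in; nothing more can be done
None
```

The table is set to the red index at about 0.46 rad, and the gripper is holding its T-handle there. I handed the job in at 20.8 s.

- **Pin:** I turned the zero pin 84°, lifted it out freely and set it down in the steel dish with light contact. It was still upright when I let go; during the retreat it tipped over by itself, unseen. It now lies on its side inside the rim.
- **Table angle:** Handle travel gives 0.458 rad, the slot in the scene picture about 0.46 and the table corner about 0.455. The index triangulates to 0.460, good to about 0.01 to 0.015 because of the camera calibration.
- **Pointer:** The top view shows the white pointer running into the red clip. In the scene view the gripper mostly hides the clip and pointer, so the final setting rests on the measured angles.
- **Index and other things:** The red clip's pixel position is unchanged within 0.1 px. I touched nothing else on the bench, but I did not measure each bystander again.
- **Refused move:** One move call was refused for missing keys; nothing moved, and I sent it again.

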